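# Packing up an overhanging bar for drilling

### The job

The aluminium bar in the vise is to be drilled at the pencilled cross near its free end, so support it there: try the hardwood packers in the gap between bar and worktop and leave in place the thickest one that slides in flat without forcing, pushed in lengthwise from the free end along the bar's centre line until its inner end is well past the cross while its outer end still sticks out. Then set the saddle drill guide down gently on the bar, seated flat with its hole over the cross. Leave the other tools and parts on the bench where they are.

Things in the scene. Friction and masses are not known exactly. Their poses are not given: they have to be found in the camera images.
- bar: flat aluminium bar, 262 x 50 x 8 mm, gripped level by its edges in the vise, its height differing each time; rigid. Origin on its underside below the pencilled cross, on the centre line, so its z is the gap above the worktop (13.4 to 27.3 mm); +x along the bar from free end to vise, z up. Free end at x = -28 mm; bare worktop under the overhang
- vise: grey drill vise fixed to the worktop, origin under its middle, axes as the bar's, the cross at x = -167 mm; jaws 90 mm long (x), 52 mm high; base with lugs 150 (x) by 225 mm (y); screw with tommy bar reaches y = +155 mm
- cross (a point): the pencilled cross on the top face of the bar, 8 mm above bar, 28 mm from the bar's free end, axes as the bar's
- p12_centre (a point): centre of the 12 mm thick hardwood packer: a plain slab 120 mm long (its x), 36 mm wide (its y), 12 mm thick (z), lying flat on the worktop, a small dark hanging hole near one end; about 75 g. The four packers are alike but for thickness: 12, 16, 20, 24 mm
- p16_centre (a point): centre of the 16 mm thick hardwood packer: a plain slab 120 mm long (its x), 36 mm wide (its y), 16 mm thick (z), lying flat on the worktop, a small dark hanging hole near one end; about 85 g. The four packers are alike but for thickness: 12, 16, 20, 24 mm
- p20_centre (a point): centre of the 20 mm thick hardwood packer: a plain slab 120 mm long (its x), 36 mm wide (its y), 20 mm thick (z), lying flat on the worktop, a small dark hanging hole near one end; about 95 g. The four packers are alike but for thickness: 12, 16, 20, 24 mm
- p24_centre (a point): centre of the 24 mm thick hardwood packer: a plain slab 120 mm long (its x), 36 mm wide (its y), 24 mm thick (z), lying flat on the worktop, a small dark hanging hole near one end; about 105 g. The four packers are alike but for thickness: 12, 16, 20, 24 mm
- guide_centre (a point): centre of the loose steel saddle drill guide, 42 mm high with its bush; this point is 20 mm above the underside of its cheeks, on which it stands. Gripped by its dark block 44 (its x) by 30 mm (its y), sides upright from 14 to 36 mm above that underside; round bush 18 mm across, 5 mm high on top. 0.17 to 0.29 kg
- guide_seat (a point): middle of the underside of the guide's plate, 14 mm below guide_centre: the face that rests on the bar, under the drill hole. Plate 56 (its x, goes along the bar, either way round) by 65 mm (y); cheeks 6 mm deep below its y edges, 55 mm apart, straddle the bar with 2.5 mm play each side
- side_cutters: side cutters with red handles lying flat, 157 x 58 x 14 mm; origin at the centre of its underside; not part of the job
- felt_pen: red capped felt pen lying flat, 137 x 13 x 16 mm, along its x; origin at the centre of its underside; not part of the job
- receptacle: yellow duplex wall receptacle lying face down, 43 x 108 x 38 mm, long along its y; origin at the centre of its underside; not part of the job
- black_tape: small roll of black tape lying flat, 62 mm across, 19 mm high; origin at the centre of its underside; not part of the job
Things that resemble listed ones, but are neither listed nor needed, are in the scene too. There is more than one size of the part that bears guide_centre; the job needs the larger.

How it is judged:
On the way, in this order (a step that is already met when the one before it is completed fails the run):
1. the right packer lies in the gap under the cross (((x of p12_centre in the frame of bar between -0.052 and 0.022 m and y of p12_centre in the frame of bar between -0.013 and 0.013 m and angle between the x axis of p12_centre and the x axis of bar, either way round below 0.2 rad and height (world z) of p12_centre below 0.008 m and z of p12_centre in the frame of bar above -0.0112 m) or (x of p16_centre in the frame of bar between -0.052 and 0.022 m and y of p16_centre in the frame of bar between -0.013 and 0.013 m and angle between the x axis of p16_centre and the x axis of bar, either way round below 0.2 rad and height (world z) of p16_centre below 0.01 m and z of p16_centre in the frame of bar above -0.0132 m) or (x of p20_centre in the frame of bar between -0.052 and 0.022 m and y of p20_centre in the frame of bar between -0.013 and 0.013 m and angle between the x axis of p20_centre and the x axis of bar, either way round below 0.2 rad and height (world z) of p20_centre below 0.012 m and z of p20_centre in the frame of bar above -0.0152 m) or (x of p24_centre in the frame of bar between -0.052 and 0.022 m and y of p24_centre in the frame of bar between -0.013 and 0.013 m and angle between the x axis of p24_centre and the x axis of bar, either way round below 0.2 rad and height (world z) of p24_centre below 0.014 m and z of p24_centre in the frame of bar above -0.0172 m))), for 0.2 s.
2. the drill guide is seated on the bar over the cross (horizontal distance between guide_seat and cross below 0.006 m and z of guide_seat in the frame of cross between -0.002 and 0.002 m and angle between guide_seat's own z axis and vertical below 0.06 rad and angle between the x axis of guide_seat and the x axis of bar, either way round below 0.15 rad), for 0.2 s.
At the end, for the whole second after the job is handed in: One packer lies flat under the bar, centre 52 mm short of to 22 mm past the cross, within 13 mm of the centre line and 0.2 rad of parallel, less than 5.2 mm below the bar. The guide sits flat on the bar (2 mm), within 6 mm of the cross and 0.15 rad of the bar (all of step 2 and ((x of p12_centre in the frame of bar between -0.052 and 0.022 m and y of p12_centre in the frame of bar between -0.013 and 0.013 m and angle between the x axis of p12_centre and the x axis of bar, either way round below 0.2 rad and height (world z) of p12_centre below 0.008 m and z of p12_centre in the frame of bar above -0.0112 m) or (x of p16_centre in the frame of bar between -0.052 and 0.022 m and y of p16_centre in the frame of bar between -0.013 and 0.013 m and angle between the x axis of p16_centre and the x axis of bar, either way round below 0.2 rad and height (world z) of p16_centre below 0.01 m and z of p16_centre in the frame of bar above -0.0132 m) or (x of p20_centre in the frame of bar between -0.052 and 0.022 m and y of p20_centre in the frame of bar between -0.013 and 0.013 m and angle between the x axis of p20_centre and the x axis of bar, either way round below 0.2 rad and height (world z) of p20_centre below 0.012 m and z of p20_centre in the frame of bar above -0.0152 m) or (x of p24_centre in the frame of bar between -0.052 and 0.022 m and y of p24_centre in the frame of bar between -0.013 and 0.013 m and angle between the x axis of p24_centre and the x axis of bar, either way round below 0.2 rad and height (world z) of p24_centre below 0.014 m and z of p24_centre in the frame of bar above -0.0172 m))); the robot touches nothing.
It fails at once if the bar is rammed or something dropped on it: a contact force above 100 N on the bar (contact force between bar and anything else above 100 N).
It fails at once if the guide is dropped: it comes down on the bar faster than 0.3 m/s (linear speed of guide above 0.3 m/s and horizontal distance between guide_seat and cross below 0.05 m and z of guide_seat in the frame of cross below 0.005 m).
It fails at once if a bystander (cutters, pen, receptacle, black tape) is displaced by more than 30 mm (distance of any of side_cutters, felt_pen, receptacle, black_tape from where it was at the start of the episode above 0.03 m).
It also fails if it takes over 72 s, if anything falls off the work surface, if the arm or the gripper's body presses on something with over 40 N, if the wrist force passes 120 N, or if a joint passes its speed limit or range.

### The arm

A 7-joint arm with a two-finger parallel gripper is mounted at the origin on a cart in front of the work surface, level with it; the furniture and walls round the work are solid. World frame = base frame: x ahead of the robot, y to its left, z up, the work surface at z = 0. Lengths are in m, angles in rad, forces in N, time in s.
With the tool pointing down it reaches from about 0.35 to 0.9 m from the base axis. Payload 19.9 kg.
Tool frame: the origin (TCP) lies midway between the tips of the shut fingers; the grasp point (between the pads) lies 19 mm behind it; z points along the fingers, y is the line along which they close (so a half turn about z gives the same grasp; the last joint's range is limited). The gripper opens to 94 mm and grips with 3 to 60 N. Pads are 16 mm wide; open, the fingers measure 119 mm over their backs; the gripper's body (75 mm by 177 mm) begins 78 mm behind the grasp point.
Start: joints at [1.23, 0.417, -0.01, 1.614, 0.005, 1.111, -0.053], TCP at [0.184, -0.597, 0.205] pointing down, gripper open.
Joint ranges: [-2.81, 2.81], [-0.39, 2.02], [-1.27, 1.25], [0.06, 2.57], [-1.19, 4.33], [0.19, 2], [-2.82, 2.82]. Speed limits (rad/s): [1.89, 1.89, 2.39, 2.39, 3.01, 3.01, 3.01].

### API

Orientations are given as a unit quaternion [w, x, y, z].
In Python, from rig import telemetry, capture, ctrl gives the robot as it stands.
- The arm moves only by the shell command python3 -m jog 'ROWS' [FORCE]. ROWS is text: rows parted by semicolons, each of 7 numbers parted by spaces: the turn, a rotation vector about the tool's x, y, z scaled (see below), then the shift along the tool's x, y, z scaled (see below), then the closure, from -1 (fully open) to 1 (shut). A call has 1 to 12 rows; each row shifts and turns the commanded pose from where the row before left it, along the tool's axes as they then stand; what a row does not reach is not made up. The controller multiplies each number of a shift by 20 cm and each number of a turn by 180 degrees. A row lasts 1/10 s, in which the tool goes at most 50 mm and 8.59 degrees, less where a joint would pass 70% of its speed; a pose out of reach is approached as far as the arm can. A call with a number of a shift or a turn outside -1 to 1 is refused whole. A call with a gripper value outside its range is refused whole. The fingers move at their own pace and stop on an object; FORCE is the grip in N (left out, the last holds). Time passes only in rows, so rows that do not move let the fingers close. It gives the time, the measured TCP pose, the force, the opening and the grip force at its end, in the units of the state.
- telemetry.observe(): the state, without advancing time (a new reading comes with each control period).
- capture(name): name is "scene" or "top"; returns a dict with "pixels" (384x512x3 uint8, red, green, blue), "mtx" (3x3 intrinsics, pixels), "extrinsics" (4x4, takes a point from camera to world coordinates). Camera axes: x right, y up, looking along -z (the intrinsics and any distortion apply to the point x, -y, -z); pixel columns grow to the right and rows downward; lengths in m; the calibration is good to about 2 mm. A picture is of the moment at which its call begins. There is no depth.
- ctrl.job_done(): hands the job in; it is judged then, once.
The state is a dict: "time_s": time; "joint_positions": joint angles; "joint_velocities": joint speeds; "joint_torque": joint torques, N m; "position": TCP position; "tool_rot": TCP orientation; "ft_force": force on the tool from outside, world axes, zero at the start; "moment": the same for the moment, N m; "width": finger opening in m; "grip_force": force on a finger pad.
Only numpy, scipy, OpenCV 4.12 (cv2) and the standard library are available. Lean on these libraries where they do the work, as an engineer would, in place of code of your own. Each camera call takes 0.05 s, during which the arm holds its last target. There are 200 camera calls.

## Working session

There is one attempt and no reset: what is moved stays moved. The work goes in short steps, Python scripts to look and compute and a shell command to move; the robot and the scene stay as the last step left them, time stands still between calls to the robot, and variables do not carry over. Pictures are saved under pics/ and viewed, at most 10 in all, crops included, and the job is handed in when it is done.

```bash
mkdir -p pics; cat > h.py <<'E'
import numpy as np, cv2
from rig import telemetry, capture, ctrl
def snap(n,f):
    c=capture(n); cv2.imwrite('pics/'+f+'.png',cv2.cvtColor(c['pixels'],cv2.COLOR_RGB2BGR)); np.savez('pics/'+f+'.npz',**c); return c
def crop(f,x0,y0,w,h,s):
    im=cv2.imread('pics/'+f+'.png')[y0:y0+h,x0:x0+w]; cv2.imwrite(f'pics/{f}_c{x0}_{y0}.png',cv2.resize(im,None,fx=s,fy=s,interpolation=cv2.INTER_CUBIC))
def px(f,uv,z):
    c=np.load('pics/'+f+'.npz'); d=np.linalg.inv(c['mtx'])@np.array([uv[0],uv[1],1.]); d=d*[1,-1,-1]
    E=c['extrinsics']; d=E[:3,:3]@d; o=E[:3,3]; return o+d*(z-o[2])/d[2]
def proj(f,p):
    c=np.load('pics/'+f+'.npz');E=c['extrinsics']; q=E[:3,:3].T@(np.array(p)-E[:3,3]); q=c['mtx']@(q*[1,-1,-1]); return q[:2]/q[2]
E
python3 - <<'E'
from h import *
for n in('top','scene'):
    c=snap(n,n+'0'); print(c['mtx'].round(1).tolist(),c['extrinsics'].round(3).tolist(),[k for k in c])
a=cv2.imread('pics/top0.png');cv2.imwrite('pics/top0b.png',cv2.resize(a,(800,600),interpolation=cv2.INTER_CUBIC))
a=cv2.imread('pics/scene0.png');cv2.imwrite('pics/scene0b.png',cv2.resize(a,(800,600),interpolation=cv2.INTER_CUBIC))
print(telemetry.observe())
E
```

```text
[[374.3, 0.0, 250.4], [0.0, 374.3, 189.8], [0.0, 0.0, 1.0]] [[0.002, 0.986, -0.164, 0.343], [-1.0, 0.002, -0.002, -0.023], [-0.001, 0.164, 0.986, 1.159], [0.0, 0.0, 0.0, 1.0]] ['pixels', 'mtx', 'extrinsics']
[[366.9, 0.0, 252.9], [0.0, 366.9, 195.1], [0.0, 0.0, 1.0]] [[-0.863, 0.229, -0.451, 0.082], [-0.505, -0.408, 0.76, 0.771], [-0.01, 0.884, 0.468, 0.547], [0.0, 0.0, 0.0, 1.0]] ['pixels', 'mtx', 'extrinsics']
{'time_s': 0.1, 'joint_positions': array([ 1.23048776,  0.41786234, -0.01031949,  1.61408774,  0.00471465,
        1.11067727, -0.05301994]), 'joint_velocities': array([ 0.00136118, -0.00063546, -0.00040946, -0.00096415,  0.00022577,
        0.00136303,  0.00159173]), 'joint_torque': array([ 2.77287676e-03, -8.52587557e+01,  6.40680995e-01, -4.26693141e+01,
       -4.88421775e-02,  1.63414178e-02,  8.02744853e-05]), 'position': array([ 0.18389111, -0.59700368,  0.20493121]), 'tool_rot': array([-4.91508225e-04,  9.88859090e-01,  1.48853769e-01, -1.18505947e-04]), 'ft_force': array([ 0.00120434, -0.20826736, -0.61683724]), 'moment': array([ 0.01520005, -0.01019709,  0.01266729]), 'grip_force': 0.0, 'width': 0.09425728609749898}
```

View pics/top0b.png

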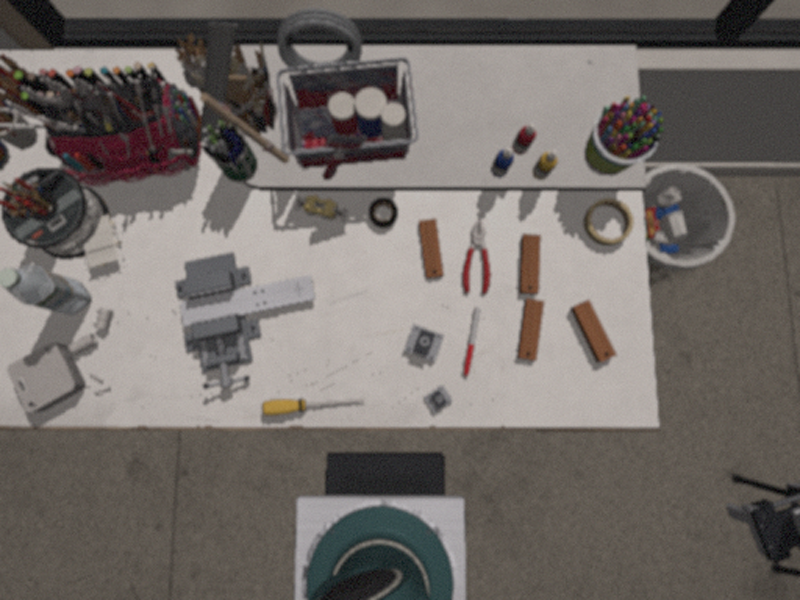

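View pics/scene0b.png

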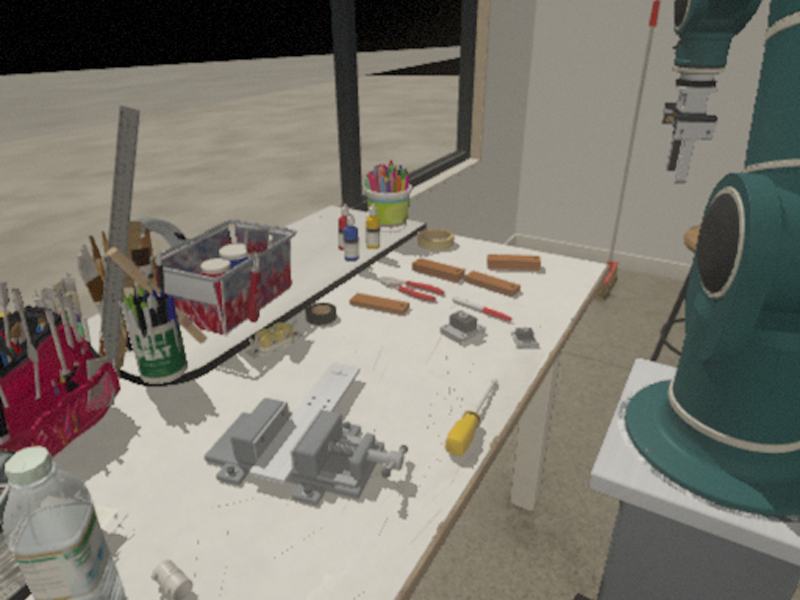

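Top view (800x600 scale): the vise is at (220,310) and the bar's free end at (313,290). The packers are at (430,249), (530,264), (531,330) and (593,331), with the large guide at (423,344). I'll enlarge these.

```bash
python3 - <<'E'
from h import *
crop('top0',255,130,145,140,5.5)
a=cv2.imread('pics/top0.png')[150:260,105:215];b=cv2.imread('pics/scene0.png')[225:330,125:270]
cv2.imwrite('pics/two.png',np.hstack([cv2.resize(a,(400,400),interpolation=3),cv2.resize(b,(400,400*105//145),interpolation=3) if 0 else cv2.copyMakeBorder(cv2.resize(b,(400,290),interpolation=3),0,110,0,0,0)]))
E
```

```text
(no output)
```

View pics/top0_c255_130.png

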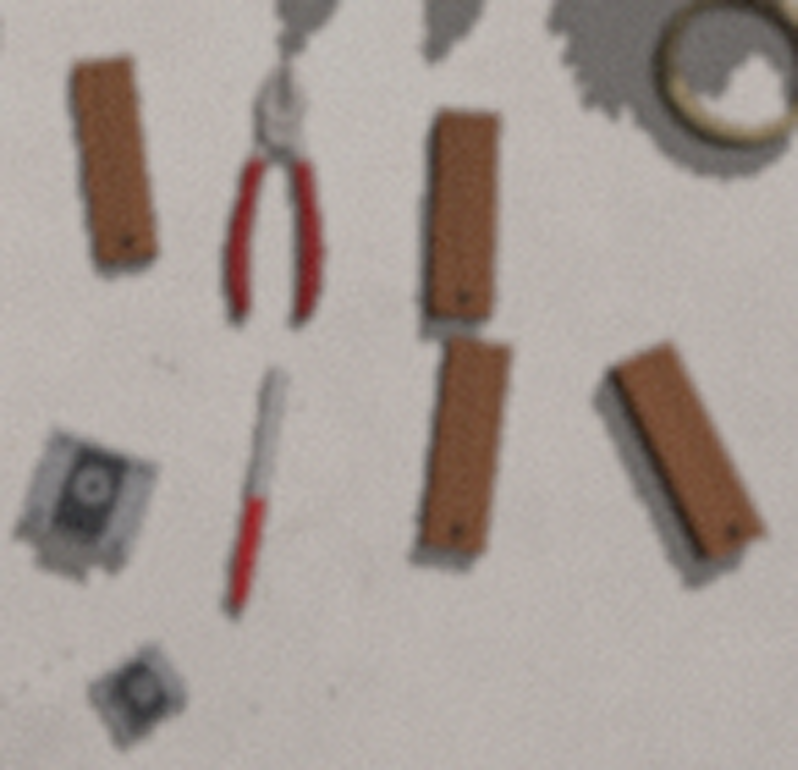

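View pics/two.png

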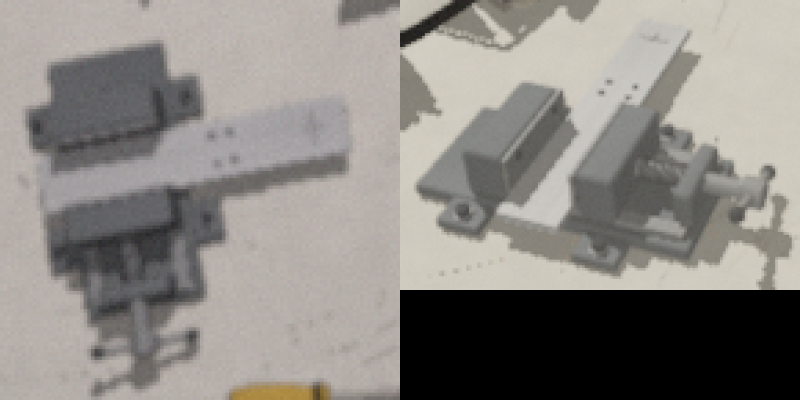

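```bash
python3 - <<'E'
from h import *
T=lambda x,y:(105+x*110/400,150+y*110/400); S=lambda x,y:(125+(x-400)*145/400,225+y*105/290)
C=lambda x,y:(255+(x+.5)/5.5-.5,130+(y+.5)/5.5-.5)
def tri(ut,us):
    o1=np.load('pics/top0.npz')['extrinsics'][:3,3];o2=np.load('pics/scene0.npz')['extrinsics'][:3,3]
    a=px('top0',ut,0)-o1;b=px('scene0',us,0)-o2;a/=np.linalg.norm(a);b/=np.linalg.norm(b)
    s=np.linalg.lstsq(np.c_[a,-b],o2-o1,rcond=None)[0];p,q=o1+s[0]*a,o2+s[1]*b
    return ((p+q)/2).round(4),np.linalg.norm(p-q).round(4)
print('cross',tri(T(313,127),S(655,38)))
hs=[(211,135),(229,132),(217,162),(234,159)];hS=[(609,82),(602,93),(634,87),(625,98)]
print('holes', [px('top0',T(*h),.026).round(4)[:2].tolist() for h in hs])
hm=np.mean(hs,0); print(tri(T(*hm),S(*np.mean(hS,0))))
for z in(.021,.026,.031):
  c=px('top0',T(313,127),z);h=px('top0',T(*hm),z);print(z,c.round(4),np.degrees(np.arctan2(*(h-c)[[1,0]])))
P={'A':[(72,62),(130,57),(158,258),(98,266)],'B':[(438,110),(499,112),(490,320),(428,318)],'C':[(448,337),(511,346),(484,553),(421,545)],'D':[(612,367),(672,342),(767,536),(708,560)]}
for k,v in P.items():
  for z in(.012,.018,.024):
    w=np.array([px('top0',C(*p),z)[:2] for p in v]);d=(w[0]+w[1]-w[2]-w[3])
    print(k,z,w.mean(0).round(4),'len',(np.linalg.norm(d)/2).round(4),'wid',np.linalg.norm(w[0]+w[3]-w[1]-w[2]).round(4)/2,'yaw',np.degrees(np.arctan2(d[1],d[0])).round(1))
print('guide',px('top0',C(95,486),.042),'block',px('top0',C(92,491),.036)); 
q=[px('top0',C(*p),.036)[:2] for p in[(76,446),(130,457),(108,541),(54,528)]];d=q[0]+q[1]-q[2]-q[3];print(np.mean(q,0),np.degrees(np.arctan2(d[1],d[0])),np.linalg.norm(d)/2)
# scene view of packers
a=cv2.imread('pics/scene0.png')[155:245,215:355];cv2.imwrite('pics/sc.png',cv2.resize(a,None,fx=5.6,fy=5.6,interpolation=2))
E
```

```text
cross (array([0.5471, 0.1623, 0.0216]), np.float64(0.0009))
holes [[0.5397, 0.2479], [0.5423, 0.2328], [0.5166, 0.2419], [0.5192, 0.2277]]
(array([0.5306, 0.239 , 0.0204]), np.float64(0.0006))
0.021 [0.5476 0.1627 0.021 ] 102.87707492533269
0.026 [0.5467 0.1618 0.026 ] 102.87707492533266
0.031 [0.5458 0.161  0.031 ] 102.87707492533261
A 0.012 [ 0.6339 -0.0992] len 0.1201 wid 0.03405 yaw 6.9
A 0.018 [ 0.6324 -0.0988] len 0.1195 wid 0.03385 yaw 6.9
A 0.024 [ 0.6308 -0.0984] len 0.1189 wid 0.0337 yaw 6.9
B 0.012 [ 0.6025 -0.2982] len 0.1218 wid 0.03505 yaw -4.6
B 0.018 [ 0.6011 -0.2968] len 0.1212 wid 0.03485 yaw -4.6
B 0.024 [ 0.5998 -0.2953] len 0.1205 wid 0.03465 yaw -4.6
C 0.012 [ 0.4706 -0.2947] len 0.1183 wid 0.0354 yaw -9.4
C 0.018 [ 0.4699 -0.2932] len 0.1177 wid 0.0352 yaw -9.4
C 0.024 [ 0.4692 -0.2918] len 0.1171 wid 0.035 yaw -9.4
D 0.012 [ 0.4674 -0.4194] len 0.1185 wid 0.0367 yaw 23.6
D 0.018 [ 0.4668 -0.4173] len 0.1179 wid 0.03655 yaw 23.6
D 0.024 [ 0.4661 -0.4153] len 0.1173 wid 0.03635 yaw 23.6
guide [ 0.44407079 -0.08513413  0.042     ] block [ 0.44187634 -0.08381074  0.036     ]
[ 0.44086    -0.08381628] -15.193884004684524 0.047024248768628464
```

View pics/sc.png

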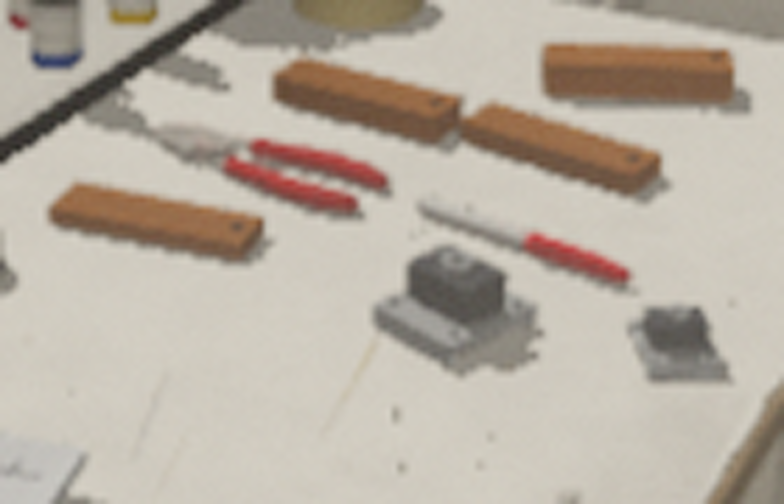

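The scene crop shows A at (155,222), B at (367,100), C at (560,148) and D at (638,75), with the large guide at (455,305). I'll fit silhouettes in both views to get each packer's thickness.

```bash
cat > fit.py <<'E'
from h import *
from scipy.optimize import minimize
def mask(f):
    im=cv2.imread(f'pics/{f}.png').astype(int); b,g,r=im[...,0],im[...,1],im[...,2]
    return ((r-b>40)&(r<185)&(g-b>8)&(r-g<85)).astype(np.uint8)
def fit(init,views,M):
    S=4
    def cost(p):
        x,y,yaw,t=p[0],p[1],p[2],p[3]/100; c=np.cos(yaw);s=np.sin(yaw); tot=0
        for f in views:
            q=[]
            for a in(-.06,.06):
                for b in(-.018,.018):
                    for z in(0,t): q.append(proj(f,[x+a*c-b*s,y+a*s+b*c,z]))
            q=np.array(q); m=np.zeros((384*S,512*S),np.uint8)
            cv2.fillConvexPoly(m,cv2.convexHull(((q+.5)*S).astype(np.int32)),1)
            m=cv2.resize(m.astype(np.float32),(512,384),interpolation=cv2.INTER_AREA)
            x0,y0=np.maximum((q.min(0)-6).astype(int),0);x1,y1=(q.max(0)+6).astype(int)
            n,l=cv2.connectedComponents(M[f]); k=l[y0:y1,x0:x1]; mm=M[f][y0:y1,x0:x1]
            d=np.abs(m[y0:y1,x0:x1]-mm); tot+=d.sum()/m.sum()
        return tot
    best=min((minimize(cost,[*init,t/10],method='Nelder-Mead',options=dict(initial_simplex=np.array([[*init,t/10]]*5)+np.vstack([np.zeros(4),np.diag([.006,.006,.08,.4])]),xatol=1e-5,fatol=1e-5,maxiter=200)) for t in(12,18,24)),key=lambda r:r.fun)
    return best.x.round(4),round(best.fun,3)
if __name__=='__main__':
    M={f:mask(f) for f in('top0','scene0')}
    for k,i in dict(A=(.633,-.099,.12),B=(.601,-.297,-.08),C=(.470,-.293,-.164),D=(.467,-.417,.41)).items(): print(k,*fit(i,('top0','scene0'),M))
E
python3 fit.py
```

```text
A [ 0.6392 -0.1017  0.1199  0.7777] 0.322
B [ 0.6064 -0.3017 -0.0288  1.5365] 0.486
C [ 0.4714 -0.2966 -0.1231  1.3247] 1.064
D [ 0.4694 -0.4236  0.4425  1.9205] 0.39
```

```bash
cat > to.py <<'E'
import sys
from h import *
from scipy.spatial.transform import Rotation as R
def to(x,y,z,yaw):
    s=telemetry.observe(); q=s['tool_rot']; r=R.from_quat([*q[1:],q[0]]); w=np.radians(yaw)
    g=R.from_matrix(np.array([[np.cos(w),np.sin(w),0],[np.sin(w),-np.cos(w),0],[0,0,-1]]))
    d=np.array([x,y,z])-s['position']
    print('t %.1f'%s['time_s'],'pos',s['position'].round(4),'F',s['ft_force'].round(1),'w %.4f g %.1f'%(s['width'],s['grip_force']),'j7 %.2f'%s['joint_positions'][6])
    print('turn first',((r.inv()*g).as_rotvec()/np.pi).round(4),'shift now',(r.inv().apply(d)/.2).round(4),'shift after turn',(g.inv().apply(d)/.2).round(4))
if __name__=='__main__': to(*map(float,sys.argv[1:]))
E
python3 -m jog '0 0 0 .158 -.172 0 1;0 0 0 .158 -.172 0 1;0 0 0 .158 -.172 0 1;0 0 0 .158 -.172 0 1;0 0 0 .158 -.172 0 1;0 0 0 .158 -.172 0 1;0 0 0 .158 -.172 0 1;0 0 0 .158 -.172 0 1;0 0 0 .158 -.172 0 1;0 0 0 .158 -.172 0 1;0 0 0 .158 -.172 0 1;0 0 0 .158 -.172 0 1' 20
python3 -m jog '0 0 0 .158 -.172 0 1;0 0 0 .158 -.172 0 1;0 0 0 .158 -.172 0 1;0 0 0 .158 -.172 0 1;0 0 0 .158 -.172 0 1;0 0 0 .158 -.172 0 1;0 0 -.0473 0 0 .1 1;0 0 -.0473 0 0 .1 1;0 0 -.0473 0 0 .1 1;0 0 -.0473 0 0 .1 1;0 0 -.0473 0 0 .1 1;0 0 -.0473 0 0 0.1 1'
python3 to.py .547 .162 .04 102.3
```

```text
time_s: 1.3
position: [0.4252, -0.0893, 0.2055]
tool_rot: [0.0, 0.989, 0.149, 0.0]
ft_force: [0.3, -1.4, 0.4]
width: 0.0021
grip_force: 0.0
time_s: 2.5
position: [0.5451, 0.1618, 0.0845]
tool_rot: [-0.0, 0.826, 0.563, -0.0]
ft_force: [0.5, 0.5, -0.3]
width: 0.0007
grip_force: 0.0
t 2.5 pos [0.5451 0.1618 0.0845] F [ 0.5  0.5 -0.3] w 0.0007 g 0.0 j7 -1.09
turn first [-1.000e-04 -0.000e+00 -1.875e-01] shift now [0.0043 0.0087 0.2223] shift after turn [-0.0012  0.0095  0.2223]
```

```bash
python3 -m jog '0 0 -.0469 0 0 .055 1;0 0 -.0469 0 .009 .055 1;0 0 -.0469 0 0 .056 1;0 0 -.0469 0 0 .056 1;0 0 0 0 0 .025 1;0 0 0 0 0 .015 1;0 0 0 0 0 .01 1;0 0 0 0 0 .01 1;0 0 0 0 0 0 1;0 0 0 0 0 0 1'
python3 to.py .547 .162 .022 102.3
```

```text
time_s: 3.5
position: [0.5471, 0.1616, 0.0293]
tool_rot: [0.0, 0.63, 0.777, 0.0]
ft_force: [0.9, -0.4, 0.2]
width: 0.0001
grip_force: 0.0
t 3.5 pos [0.5471 0.1616 0.0293] F [ 0.9 -0.4  0.2] w 0.0001 g 0.0 j7 -0.64
turn first [ 0.0001  0.     -0.002 ] shift now [ 0.002  -0.0003  0.0367] shift after turn [ 0.002  -0.0003  0.0367]
```

```bash
for i in 1; do python3 -m jog '0 0 0 0 0 .01 1;0 0 0 0 0 0.005 1'; python3 -m jog '0 0 0 0 0 .005 1;0 0 0 0 0 0 1'; python3 -m jog '0 0 0 0 0 .005 1;0 0 0 0 0 0 1'; done | grep -E 'pos|force: \['
```

```text
position: [0.547, 0.1615, 0.026]
ft_force: [0.6, 0.3, 0.2]
position: [0.5469, 0.1615, 0.0249]
ft_force: [0.5, -0.6, 0.2]
position: [0.547, 0.1615, 0.024]
ft_force: [0.1, 0.3, 0.8]
```

Contact is not reached at 24 mm, so the gap is under 16 mm and the 12 mm packer (A) is the one to use.

```bash
python3 -m jog '0 0 0 0 0 -.24 -1;0 0 0 0 0 -.24 -1' >/dev/null; python3 to.py .599 -.103 .12 102.3;python3 to.py .599 -.103 .12 7
```

```text
t 4.3 pos [0.5461 0.1616 0.1206] F [ 0.4  0.1 -0.2] w 0.0135 g 0.0 j7 -0.55
turn first [-0.0008 -0.0003 -0.0016] shift now [-1.3491 -0.0165  0.0018] shift after turn [-1.349  -0.0233  0.0028]
t 4.3 pos [0.5461 0.1616 0.1206] F [ 0.4  0.1 -0.2] w 0.0135 g 0.0 j7 -0.55
turn first [-8.000e-04  5.000e-04  5.278e-01] shift now [-1.3491 -0.0165  0.0018] shift after turn [0.1014 1.3454 0.0028]
```

```bash
python3 -m jog '0 0 0 -.225 -.003 0 -1;0 0 0 -.225 -.003 0 -1;0 0 0 -.225 -.003 0 -1;0 0 0 -.225 -.003 0 -1;0 0 0 -.225 -.003 0 -1;0 0 0 -.224 -.003 0 -1;0 0 .044 0 0 0 -1;0 0 .044 0 0 0 -1;0 0 .044 0 0 0 -1;0 0 .044 0 0 0 -1;0 0 .044 0 0 0 -1;0 0 .044 0 0 0 -1'>/dev/null;  python3 -m jog '0 0 .044 0 0 .05 -1;0 0 .044 0 0 .05 -1;0 0 .044 0 0 .05 -1;0 0 .044 0 0 .05 -1;0 0 .044 0 0 .05 -1;0 0 .044 0 0 .05 -1;0 0 0 0 0 0 -1'>/dev/null
python3 to.py .599 -.103 .004 7; python3 - <<'E'
from h import *
snap('top','top1'); crop('top1',235,110,140,105,5.7)
E
```

```text
t 6.2 pos [ 0.5988 -0.1029  0.059 ] F [ 0.7 -0.3 -0.2] w 0.0941 g 0.0 j7 -1.58
turn first [-0.0001  0.0006 -0.0011] shift now [0.0014 0.0008 0.275 ] shift after turn [0.0009 0.0008 0.275 ]
```

View pics/top1_c235_110.png

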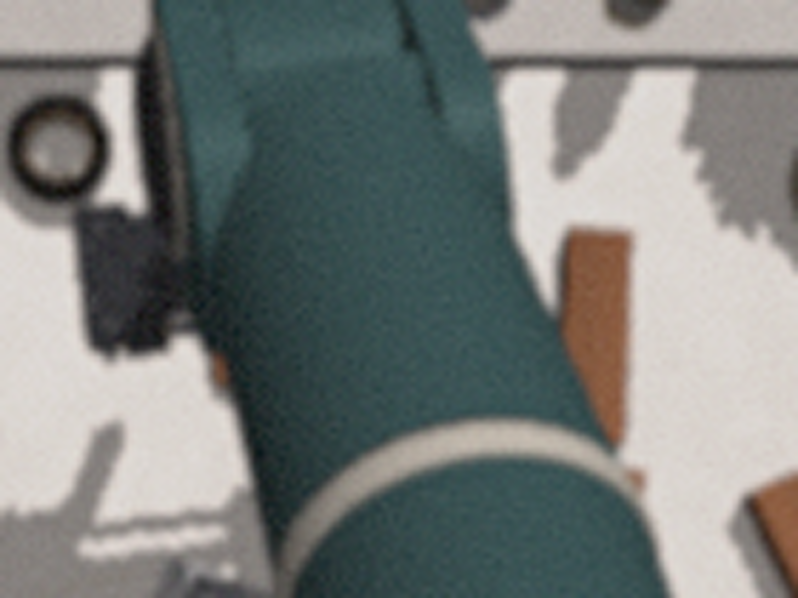

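The arm hides the packer here, and a fully open finger would land near the cutters' handle. I'll narrow the opening to about 60 mm before going down.

```bash
python3 -m jog '0 0 0 0 0 0 -.28;0 0 0 0 0 0 -.28;0 0 0 0 0 0 -.28;0 0 0 0 0 0 -.28'|grep width; python3 -m jog '0 0 0 0 0 .09 -.28;0 0 0 0 0 .09 -.28;0 0 0 0 0 .06 -.28;0 0 0 0 0 .025 -.28;0 0 0 0 0 .005 -.28;0 0 0 0 0 0 -.28' | grep -E 'pos|ft|width'; python3 -m jog '0 0 0 0 0 0 .6;0 0 0 0 0 0 .6;0 0 0 0 0 0 .6;0 0 0 0 0 0 .6;0 0 0 0 0 0 .6;0 0 0 0 0 0 .6' 15;python3 to.py .599 -.103 .004 7
```

```text
width: 0.0652
position: [0.5998, -0.1031, 0.0065]
ft_force: [0.7, 0.4, -0.5]
width: 0.0597
time_s: 7.85
position: [0.5996, -0.1033, 0.0063]
tool_rot: [0.0, 0.998, 0.06, 0.0]
ft_force: [-2.0, -0.0, 6.1]
width: 0.0361
grip_force: 15.0
t 7.8 pos [ 0.5996 -0.1033  0.0063] F [-2.  -0.   6.1] w 0.0361 g 15.0 j7 -1.61
turn first [ 0.0001 -0.0001 -0.0004] shift now [-0.0029 -0.0017  0.0114] shift after turn [-0.0029 -0.0017  0.0114]
```

```bash
python3 -m jog '0 0 0 0 0 -.05 .6;0 0 0 0 0 -.1 .6;0 0 0 0 0 -.15 .6;0 0 0 0 0 0 .6' 20 | grep -E 'ft|width';python3 to.py .576 .030 .066 7
```

```text
ft_force: [0.6, -1.4, -0.6]
width: 0.0356
t 8.2 pos [ 0.6015 -0.1032  0.07  ] F [ 0.6 -1.4 -0.6] w 0.0356 g 20.0 j7 -1.58
turn first [ 0.0004 -0.0015 -0.0003] shift now [-0.0461 -0.6765  0.0188] shift after turn [-0.0453 -0.6766  0.0199]
```

```bash
python3 -m jog '0 0 0 -.01 -.169 0 .6;0 0 0 -.012 -.169 0 .6;0 0 0 -.012 -.169 0 .6;0 0 0 -.012 -.169 0 .6;0 0 -.0441 0 0 0 .6;0 0 -.0441 0 0 0 .6;0 0 -.0441 0 0 0 .6;0 0 -.0441 0 0 0 .6;0 0 -.0441 0 0 0 .6;0 0 -.0441 0 0 0 .6;0 0 -.0441 0 0 0 .6;0 0 -.0441 0 0 0 .6'>/dev/null;  python3 -m jog '0 0 -.0441 0 0 .02 .6;0 0 -.0441 0 0 .02 .6;0 0 -.0441 0 0 .02 .6;0 0 -.0441 0 0 .02 .6;0 0 0 0 0 .02 .6;0 0 0 0 0 0 .6' | grep -E 'ft|width'
python3 to.py .576 .030 .006 102.3; python3 - <<'E'
from h import *
snap('top','top2'); snap('scene','scene2')
a=cv2.imread('pics/top2.png')[155:235,130:270];b=cv2.imread('pics/scene2.png')[190:320,150:290]
cv2.imwrite('pics/t2.png',cv2.resize(a,None,fx=5.7,fy=5.7,interpolation=2));cv2.imwrite('pics/s2.png',cv2.resize(b,None,fx=4.6,fy=4.6,interpolation=2))
E
```

```text
ft_force: [0.3, -1.1, -0.3]
width: 0.036
t 10.1 pos [0.5737 0.0298 0.0455] F [ 0.3 -1.1 -0.3] w 0.0360 g 20.0 j7 -0.40
turn first [-0.0003 -0.0002 -0.002 ] shift now [-0.0015  0.0117  0.1977] shift after turn [-0.0015  0.0115  0.1977]
```

View pics/s2.png

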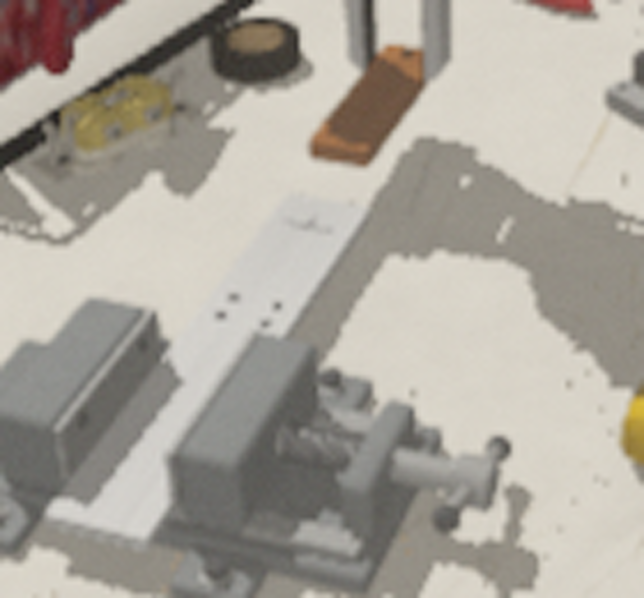

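The packer is level in the grip at (370,105), in line with the bar's free end at (328,198). I'll lower it to the worktop and slide it in.

```bash
python3 -m jog '0 0 0 0 .0117 .08 .6;0 0 0 0 0 .07 .6;0 0 0 0 0 .03 .6;0 0 0 0 0 .008 .6;0 0 0 0 0 0 .6;0 0 0 0 0 0 .6' | grep -E 'pos|ft';  python3 -m jog '0 0 0 0 0 .004 .6;0 0 0 0 0 0 .6'| grep -E 'pos|ft';python3 to.py .5598 .1034 .0063 102.3
```

```text
position: [0.5765, 0.0305, 0.0087]
ft_force: [-0.2, -0.2, -0.6]
position: [0.5764, 0.0303, 0.0078]
ft_force: [-0.7, 0.2, -0.7]
t 10.9 pos [0.5764 0.0303 0.0078] F [-0.7  0.2 -0.7] w 0.0355 g 20.0 j7 -0.43
turn first [ 0.0001  0.     -0.0007] shift now [ 0.3746 -0.0043  0.0076] shift after turn [ 0.3747 -0.0035  0.0077]
```

```bash
python3 -m jog '0 0 0 0 0 .004 .6;0 0 0 .02 0 0 .6;0 0 0 .02 0 0 .6;0 0 0 .02 0 0 .6;0 0 0 .02 0 0 .6' | grep -E 'pos|ft';  python3 -m jog '0 0 0 .02 0 0 .6;0 0 0 .02 0 0 .6;0 0 0 .02 0 0 .6;0 0 0 .02 0 0 .6;0 0 0 .02 0 0 .6'| grep -E 'pos|ft';python3 to.py .5598 .1034 .0063 102.3
```

```text
position: [0.5728, 0.0466, 0.0069]
ft_force: [0.8, -0.2, -0.9]
position: [0.5687, 0.0659, 0.0068]
ft_force: [-0.5, 0.6, -0.2]
t 11.9 pos [0.5687 0.0659 0.0068] F [-0.5  0.6 -0.2] w 0.0356 g 20.0 j7 -0.50
turn first [ 0.     -0.     -0.0006] shift now [ 0.1924 -0.0038  0.0028] shift after turn [ 0.1924 -0.0034  0.0027]
```

No force so far, with the packer's inner end already under the free end. I'll slide it the rest of the way, release and retreat.

```bash
python3 -m jog '0 0 0 .025 0 0 .6;0 0 0 .025 0 0 .6;0 0 0 .025 0 0 .6;0 0 0 .025 0 0 .6;0 0 0 .025 0 0 .6;0 0 0 .025 0 0 .6;0 0 0 .025 0 0 .6;0 0 0 .01 0 0 .6;0 0 0 0 0 0.002 .6;0 0 0 0 0 0 .6' | grep -E 'pos|ft';  python3 -m jog '0 0 0 0 0 0 -.2;0 0 0 0 0 0 -.2;0 0 0 0 0 0 -.2;0 0 0 0 0 0 -.2;0 0 0 0 0 -.1 -.2;0 0 0 0 0 -.2 -.2;0 0 0 -.2 0 -.2 -.2;0 0 0 -.2 0 -.2 -1;0 0 0 -.2 0 0 -1;0 0 0 -.2 0 0 -1;0 0 0 -.2 0 0 -1;0 0 0 0 0 0 -1'| grep -E 'pos|ft|wid'
python3 - <<'E'
from h import *
snap('top','top3'); snap('scene','scene3')
a=cv2.imread('pics/top3.png')[155:225,130:230];b=cv2.imread('pics/scene3.png')[200:300,170:250]
a=cv2.resize(a,(400,280),interpolation=2);b=cv2.resize(b,(400,500),interpolation=2)
cv2.imwrite('pics/t3.png',np.hstack([cv2.copyMakeBorder(a,0,220,0,0,0),b]))
E
python3 to.py .44 -.084 .12 74.8
```

```text
position: [0.5609, 0.1016, 0.0064]
ft_force: [0.0, -0.5, 0.0]
position: [0.6016, -0.0909, 0.1365]
ft_force: [-0.3, 0.8, 0.5]
width: 0.092
t 14.2 pos [ 0.6011 -0.0852  0.137 ] F [-0.2 -0.1 -0.4] w 0.0942 g 0.0 j7 -0.11
turn first [-1.000e-04 -1.000e-04  1.517e-01] shift now [ 0.1748 -0.7861  0.085 ] shift after turn [-0.2052 -0.7787  0.0848]
```

View pics/t3.png

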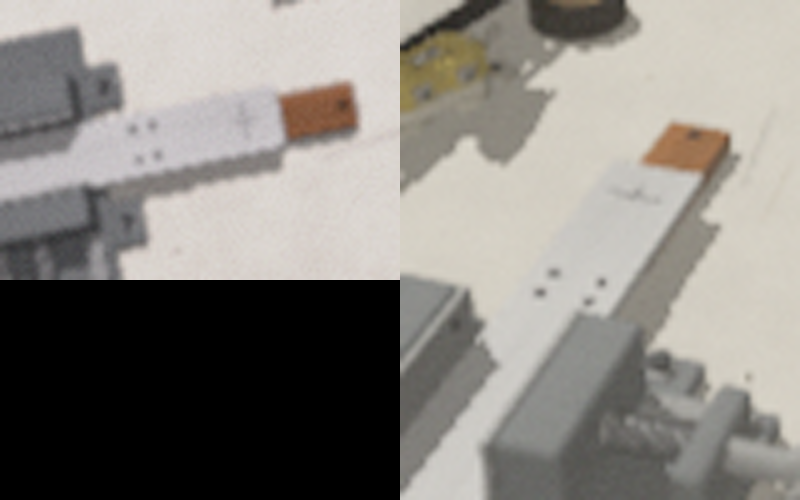

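The packer sits flat and centred, its outer end about 54 mm beyond the free end. Crop: packer (318,112), cross (246,121). Next, the guide, gripped across its 30 mm sides.

```bash
python3 -m jog '0 0 -.0434 0 0 0 -1;0 0 -.0434 0 0 0 -1;0 0 -.0434 0 0 0 -1;0 0 -.0434 0 0 0 -1;0 0 -.0434 0 0 0 -1;0 0 -.0434 0 0 0 -1;0 0 -.0434 0 0 0 -1;0 0 -.0434 0 0 0 -1;0 0 0 0 0 0 -1' | grep -E 'pos|ft'
python3 to.py .4435 -.0848 .08 164.8
python3 - <<'E'
from h import *
T=lambda x,y:(130+(x+.5)/4-.5,155+(y+.5)/4-.5)
c=px('top3',T(246,121),.0215);h=px('top3',T(144.5,142),.0215);print(c,np.degrees(np.arctan2(*(h-c)[[1,0]])))
E
```

```text
position: [0.601, -0.0832, 0.1371]
ft_force: [0.9, 0.9, 0.1]
t 15.2 pos [ 0.601  -0.0832  0.1371] F [0.9 0.9 0.1] w 0.0944 g 0.0 j7 0.85
turn first [ 0.0003 -0.0001  0.0008] shift now [ 0.7584 -0.2127  0.2857] shift after turn [ 0.758  -0.2142  0.2856]
[0.5477148  0.16242924 0.0215    ] 102.05086012243538
```

```bash
python3 -m jog '0 0 0 .152 -.043 .03 -1;0 0 0 .152 -.043 .03 -1;0 0 0 .152 -.043 .03 -1;0 0 0 .152 -.043 .03 -1;0 0 0 .15 -.041 .03 -1;0 0 0 0 0 .07 -1;0 0 0 0 0 .06 -1;0 0 0 0 0 0 -1' | grep -E 'pos|ft'
python3 to.py .4435 -.0848 .018 164.8
python3 - <<'E'
from h import *
snap('top','top4'); snap('scene','scene4')
print(proj('scene4',[.4435,-.0848,.03]))
u,v=proj('scene4',[.4435,-.0848,.05]).astype(int); crop('scene4',u-40,v-40,80,80,7); print(u-40,v-40)
cv2.imwrite('pics/s4.png',cv2.imread(f'pics/scene4_c{u-40}_{v-40}.png'))
E
```

```text
position: [0.4438, -0.0851, 0.0801]
ft_force: [-0.5, -0.5, 0.1]
t 15.9 pos [ 0.4438 -0.0851  0.0801] F [-0.5 -0.5  0.1] w 0.0940 g 0.0 j7 0.82
turn first [ 0.0001 -0.0004 -0.0011] shift now [0.0012 0.0011 0.3107] shift after turn [0.0016 0.0012 0.3107]
[296.35474225 203.61216464]
256 157
```

View pics/s4.png

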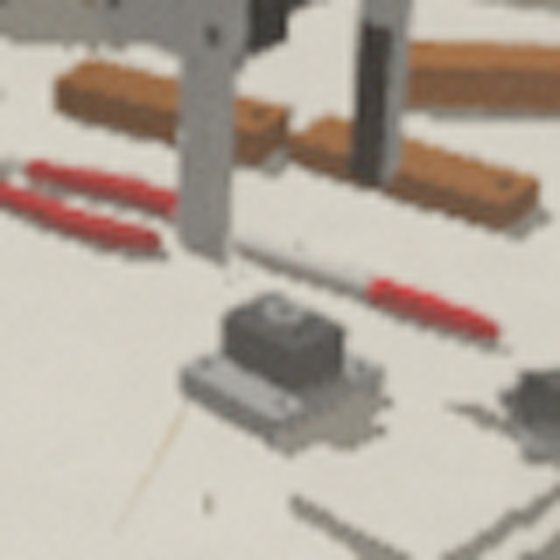

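The fingers at (205,250) and (375,180) straddle the guide's long block faces at (283,340). Down and grip.

```bash
python3 -m jog '0 0 0 0 0 .12 -1;0 0 0 0 0 .1 -1;0 0 0 0 0 .06 -1;0 0 0 0 0 .022 -1;0 0 0 0 0 0 -1;0 0 0 0 0 0 -1' | grep -E 'pos|ft'; python3 -m jog '0 0 0 0 0 0 0.7;0 0 0 0 0 0 .7;0 0 0 0 0 0 .7;0 0 0 0 0 0 .7;0 0 0 0 0 0 .7;0 0 0 0 0 0 .7;0 0 0 0 0 0 .7;0 0 0 0 0 0 .7' 25 | grep -E 'pos|ft|wid|grip'
python3 -m jog '0 0 0 0 0 -.05 .7;0 0 0 0 0 -.15 .7;0 0 0 0 0 -.2 .7;0 0 0 0 0 0 .7' | grep -E 'pos|ft|wid|grip'
python3 to.py .5475 .1623 .098 164.8; python3 to.py .5475 .1623 .098 102.3
```

```text
position: [0.4442, -0.0856, 0.0214]
ft_force: [-0.1, -0.1, -0.2]
position: [0.4437, -0.0856, 0.0208]
ft_force: [0.1, 1.6, -0.7]
width: 0.0334
grip_force: 0.7
position: [0.4455, -0.0857, 0.1046]
ft_force: [-0.1, 0.1, -2.8]
width: 0.0301
grip_force: 24.5
t 17.9 pos [ 0.4455 -0.0857  0.1046] F [-0.1  0.1 -2.8] w 0.0301 g 24.5 j7 0.86
turn first [-0.0001  0.0014 -0.0006] shift now [-0.1647  1.3306  0.033 ] shift after turn [-0.1673  1.3303  0.0329]
t 17.9 pos [ 0.4455 -0.0857  0.1046] F [-0.1  0.1 -2.8] w 0.0301 g 24.5 j7 0.86
turn first [0.0006 0.0013 0.3466] shift now [-0.1647  1.3306  0.033 ] shift after turn [1.1027 0.7627 0.0329]
```

Guide held (30.1 mm, about 0.28 kg). I'll carry it over the cross.

```bash
python3 -m jog '0 0 0 -.02 .19 0 .7;0 0 0 -.024 .19 0 .7;0 0 0 -.024 .19 0 .7;0 0 0 -.024 .19 0 .7;0 0 0 -.024 .19 0 .7;0 0 0 -.024 .19 0 .7;0 0 0 -.025 .19 0 .7;0 0 .0433 0 0 0 .7;0 0 .0433 0 0 0 .7;0 0 .0433 0 0 0 .7;0 0 .0433 0 0 0 .7;0 0 .0433 0 0 0 .7'>/dev/null
python3 -m jog '0 0 .0433 0 0 .04 .7;0 0 .0433 0 0 .04 .7;0 0 .0433 0 0 .04 .7;0 0 0 0 0 .04 .7;0 0 0 0 0 .03 .7;0 0 0 0 0 0 .7;0 0 0 0 0 0 .7' | grep -E 'ft|wid|grip'
python3 to.py .5475 .1623 .05 102.3
python3 - <<'E'
from h import *
snap('top','top5'); snap('scene','scene5')
a=cv2.imread('pics/top5.png')[155:225,150:230];b=cv2.imread('pics/scene5.png')[190:270,175:255]
cv2.imwrite('pics/t5.png',np.hstack([cv2.copyMakeBorder(cv2.resize(a,(400,350),interpolation=2),0,50,0,0,0),cv2.resize(b,(400,400),interpolation=2)]))
E
```

```text
ft_force: [-0.3, 0.2, -2.5]
width: 0.0296
grip_force: 24.5
t 19.8 pos [0.5457 0.1622 0.0627] F [-0.3  0.2 -2.5] w 0.0296 g 24.5 j7 -0.58
turn first [-0.0001 -0.0001  0.0008] shift now [-0.0014  0.0088  0.0636] shift after turn [-0.0014  0.0088  0.0636]
```

View pics/t5.png

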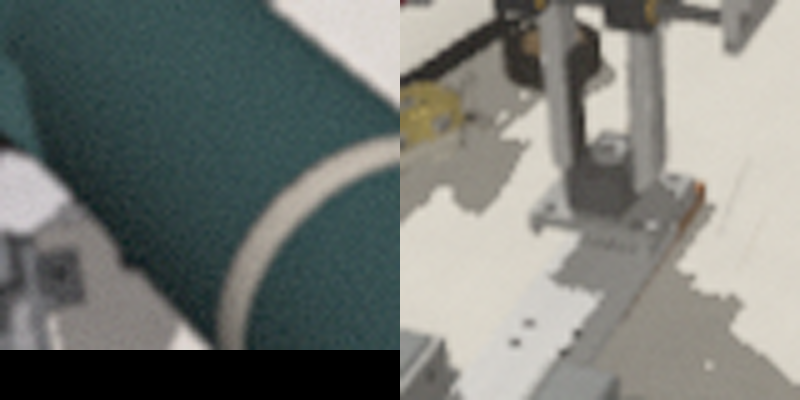

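```bash
python3 - <<'E'
from h import *
c=lambda x,y:(175+(x-400+.5)/5-.5,190+(y+.5)/5-.5)
for p in[(608,146),(608,150)]:
  b=px('scene5',c(*p),.0839)[:2];d=b-[.5457,.1622];w=np.radians(102.3);u=np.array([np.cos(w),np.sin(w)]);n=np.array([-u[1],u[0]]);print(b,'along bar',d@u,'across',d@n)
print(px('scene0',(125+255*145/400,225+38*105/290),.0215), px('scene3',(170+(635-400)/5,200+194/5),.0215),px('scene3',(170+(632-400)/5,200+192/5),.0215))
E
```

```text
[0.542631   0.16705932] along bar 0.005401562881055494 across 0.00196336987284677
[0.54050337 0.17005394] along bar 0.00878070208993115 across 0.0034042190774049063
[0.54671677 0.16209482 0.0215    ] [0.54756638 0.16278299 0.0215    ] [0.5498924  0.16209029 0.0215    ]
```

```bash
python3 - <<'E'
from h import *
g=cv2.cvtColor(cv2.imread('pics/scene5.png'),6); print('cols 207-227');
for r in range(212,236): print(r,*g[r,207:228])
print('pred bush top c',proj('scene5',[.5457,.1622,.0839]),'block top c',proj('scene5',[.5457,.1622,.0779]))
w=np.radians(102.3);u=np.array([np.cos(w),np.sin(w),0]);n=np.array([-u[1],u[0],0]);c=np.array([.5457,.1622,.0779])
for a,b in((22,15),(22,-15),(-22,15),(-22,-15)):print(a,b,proj('scene5',c+u*a/1e3+n*b/1e3),proj('scene5',c+u*a/1e3+n*b/1e3-[0,0,.022]))
# pickup: top view patch
g=cv2.cvtColor(cv2.imread('pics/top0.png'),6); print('top cols 262-282')
for r in range(208,232): print(r,*g[r,262:283])
print(proj('top0',[.4437,-.0856,.042]))
E
```

```text
cols 207-227
212 143 108 66 63 76 189 212 213 214 214 215 215 215 188 152 141 143 145 131 116 116
213 142 113 73 60 60 186 213 212 213 213 214 214 215 188 151 141 144 143 129 118 115
214 142 115 71 59 55 189 214 214 212 215 214 214 212 183 147 142 142 143 126 114 115
215 140 115 75 62 60 188 212 212 203 200 203 209 207 172 141 141 141 143 123 112 117
216 142 120 81 61 61 174 208 198 163 159 168 177 180 157 141 143 144 144 121 113 118
217 144 124 85 61 63 155 190 160 131 140 141 142 136 120 133 145 143 143 126 116 117
218 141 126 85 62 62 136 149 123 138 145 143 161 159 123 132 142 144 142 129 116 115
219 144 131 91 62 65 84 105 110 111 105 115 152 162 129 124 140 144 143 130 120 119
220 143 137 98 62 62 71 98 113 109 112 117 145 141 104 110 137 144 144 130 119 117
221 141 137 99 64 72 74 92 113 121 121 119 126 112 89 107 136 142 140 129 119 115
222 142 134 101 70 73 77 82 97 107 110 111 106 95 87 108 135 143 144 129 120 127
223 147 118 88 71 75 74 72 75 81 82 80 75 76 88 99 132 143 142 134 122 142
224 152 99 79 78 76 75 73 76 74 78 77 78 77 81 99 131 143 142 137 129 155
225 150 99 79
[... 2478 characters left out ...]
2 131 140 153 171
224 110 119 89 62 60 55 57 51 60 59 59 68 89 115 130 127 131 132 146 165 175
225 112 114 92 75 73 57 59 46 60 58 62 70 96 122 132 130 132 134 146 170 179
226 111 109 94 89 79 77 71 68 63 60 60 81 105 126 129 130 129 139 154 169 175
227 105 100 103 99 92 90 84 80 78 70 82 97 118 122 123 125 136 143 161 172 178
228 104 107 106 107 104 96 96 88 79 83 90 116 118 110 110 120 140 156 170 177 179
229 109 110 109 110 110 102 111 99 100 99 101 115 114 105 100 126 142 157 173 177 178
230 117 105 110 109 108 112 109 108 105 105 108 107 108 103 106 125 145 163 176 180 178
231 117 103 109 108 111 110 109 107 107 108 109 108 104 104 105 122 152 172 178 180 175
[272.02041136 218.07879526]
```

The pickup picture shows the bush bore within 1 mm of the TCP, so I align the TCP to the cross and go down slowly, watching force.

```bash
python3 -m jog '0 0 0.0008 -.001 .0085 .03 .7;0 0 0 0 0 .03 .7;0 0 0 0 0 .02 .7;0 0 0 0 0 .01 .7;0 0 0 0 0 0 .7;0 0 0 0 0 0 .7' | grep -E 'pos|ft'; python3 -m jog '0 0 0 0 0 .005 .7;0 0 0 0 0 .005 .7;0 0 0 0 0 0 .7' | grep -E 'pos|ft'; python3 -m jog '0 0 0 0 0 .005 .7;0 0 0 0 0 .005 .7;0 0 0 0 0 0 .7' | grep -E 'pos|ft'
python3 to.py .5475 .1623 .038 102.3
```

```text
position: [0.5475, 0.1624, 0.0448]
ft_force: [-0.2, -0.7, -1.0]
position: [0.5475, 0.1623, 0.0427]
ft_force: [-0.1, -0.2, -3.3]
position: [0.5474, 0.1623, 0.0406]
ft_force: [-0.5, 0.5, -2.5]
t 21.1 pos [0.5474 0.1623 0.0406] F [-0.5  0.5 -2.5] w 0.0300 g 24.5 j7 -0.60
turn first [-0.0001 -0.     -0.0006] shift now [-0.0002  0.0004  0.0131] shift after turn [-0.0002  0.0004  0.0131]
```

Below cheek contact height with no load, so the cheeks straddle the bar. I'll continue 1 mm at a time.

```bash
J='python3 -m jog'; for i in 1; do python3 -m jog '0 0 0 0 0 .005 .7;0 0 0 0 0 0.005 .7;0 0 0 0 0 0 .7'; python3 -m jog '0 0 0 0 0 .005 .7;0 0 0 0 0 0 .7'; python3 -m jog '0 0 0 0 0 .005 .7;0 0 0 0 0 0 .7'; done | grep -E 'pos|ft'
```

```text
position: [0.5475, 0.1623, 0.0394]
ft_force: [-5.6, -3.0, 14.4]
position: [0.5475, 0.1623, 0.0391]
ft_force: [-10.1, -5.1, 27.0]
position: [0.5475, 0.1626, 0.0383]
ft_force: [-12.4, -5.2, 32.2]
```

```bash
python3 -m jog '0 0 0 0 0 -.006 .7;0 0 0 0 0 -.006 .7;0 0 0 0 0 0 .7' | grep -E 'pos|ft'; python3 -m jog '0 0 0 0 0 0 .2;0 0 0 0 0 0 .2;0 0 0 0 0 0 -.1;0 0 0 0 0 0 -.1;0 0 0 0 0 0 -.1;0 0 0 0 0 0 -.1' 5| grep -E 'pos|ft|wid'
python3 - <<'E'
from h import *
c=snap('scene','scene6')
g=cv2.cvtColor(cv2.imread('pics/scene6.png'),6)
for r in range(216,250): print(r,*g[r,200:232])
w=np.radians(102.3);u=np.array([np.cos(w),np.sin(w),0]);n=np.array([-u[1],u[0],0]);c=np.array([.5475,.1623,0.022])
for nm,a,b,z in(('bush',0,0,36),('blk',22,15,30),('blk',22,-15,30),('blkbot',22,15,8),('blkbot',22,-15,8),('plate',28,32.5,8),('plate',28,-32.5,8),('plbot',28,32.5,-6),('plbot',28,-32.5,-6)):print(nm,a,b,proj('scene6',c+u*a/1e3+n*b/1e3+[0,0,z/1e3]).round(1))
E
```

```text
position: [0.5475, 0.1623, 0.0391]
ft_force: [0.0, 1.0, -2.3]
position: [0.5475, 0.1624, 0.0392]
ft_force: [-0.2, -0.7, -0.2]
width: 0.0514
216 170 139 143 140 99 59 53 121 195 213 213 213 213 213 212 213 212 212 213 210 210 215 214 213 181 144 145 143 149 133 117 137
217 177 143 141 138 100 60 59 105 193 212 213 212 213 211 212 212 213 212 212 214 213 213 214 214 181 145 142 142 153 134 119 136
218 167 146 140 141 107 62 59 85 190 212 213 213 212 212 212 210 212 212 213 213 216 214 213 213 184 147 143 143 148 137 117 127
219 152 148 143 142 107 65 58 75 189 212 213 211 213 212 212 212 212 213 213 214 213 213 212 212 186 153 146 146 147 130 117 117
220 171 151 144 143 112 64 62 59 187 213 212 212 213 212 211 211 212 214 213 213 213 212 213 213 186 152 144 142 143 130 118 119
221 191 157 143 146 115 74 60 59 188 211 211 213 213 213 210 211 211 212 214 214 213 214 213 213 187 151 142 146 146 124 114 118
222 195 160 143 143 119 77 58 59 188 213 213 214 213 213 212 211 212 212 214 214 215 214 215 213 183 150 146 145 143 121 114 119
223 195 159 142 143 118 80 59 61 175 210 214 213 215 213
[... 2848 characters left out ...]
127 130 130 132 136 129 127 128 129 115 108 126 139 144 144 145
247 209 206 206 205 205 206 205 205 167 134 132 135 134 135 134 131 134 136 136 137 136 130 128 128 129 112 120 138 145 143 144 145
248 209 208 206 207 205 206 204 191 154 132 134 135 133 131 135 136 136 134 138 137 135 132 126 125 128 123 134 145 146 144 145 144
249 208 207 208 207 206 205 192 156 132 134 133 135 134 134 134 133 136 134 135 136 136 123 121 131 136 137 139 145 143 142 143 143
bush 0 0 [216.3 226.4]
blk 22 15 [218.6 234.3]
blk 22 -15 [207.2 232.2]
blkbot 22 15 [219.1 241.8]
blkbot 22 -15 [207.8 239.7]
plate 28 32.5 [224.9 244.5]
plate 28 -32.5 [200.2 239.8]
plbot 28 32.5 [225.1 249.2]
plbot 28 -32.5 [200.7 244.5]
```

Guide bore seen at (216.5,227) against (216.3,226.4) predicted for the cross, and the plate corners match a flat seating. I'll retreat upward.

```bash
python3 -m jog '0 0 0 0 0 -.03 -.1;0 0 0 0 0 -.1 -.1;0 0 0 0 0 -.2 -.1;0 0 0 0 0 -.2 -.1;0 0 0 -.2 0 -.2 -.1;0 0 0 -.25 0 0 -.1;0 0 0 -.25 0 0 -.1;0 0 0 -.25 0 0 -.1;0 0 0 -.25 0 0 -.1;0 0 0 -.25 0 0 -.1;0 0 0 0 0 0 -.1;0 0 0 0 0 0 -.1' | grep -E 'time|pos|ft'
python3 - <<'E'
from h import *
snap('scene','scene7');snap('top','top7')
a=cv2.imread('pics/scene6.png').astype(int);b=cv2.imread('pics/scene7.png').astype(int)
print('guide front change',np.abs(a-b)[233:249,209:219].mean())
g=cv2.cvtColor(cv2.imread('pics/top7.png'),6)
w=np.radians(102.3);u=np.array([np.cos(w),np.sin(w),0]);n=np.array([-u[1],u[0],0]);c=np.array([.5475,.1623,0.022])
print('bush top pred',proj('top7',c+[0,0,.036]),'plate corners',[proj('top7',c+u*i*.028+n*j*.0325+[0,0,.008]).round(1).tolist() for i in(-1,1) for j in(-1,1)])
for r in range(168,202): print(r,*g[r,176:206])
E
```

```text
time_s: 23.9
position: [0.6076, -0.1174, 0.1806]
ft_force: [-0.3, 1.0, 0.2]
guide front change 13.5625
bush top pred [189.24323889 182.78151285] plate corners [[197.7, 172.4], [201.7, 192.8], [179.8, 176.2], [183.7, 196.6]]
168 216 220 217 217 219 215 217 215 215 216 217 217 214 212 216 214 214 212 211 215 214 214 213 213 217 214 216 213 213 214
169 217 218 217 217 217 216 216 215 216 217 215 216 214 216 215 213 215 212 209 213 212 215 215 216 214 216 214 215 215 216
170 217 216 217 216 218 217 213 216 216 215 216 216 212 216 215 215 214 216 215 213 213 212 215 216 216 217 218 214 216 216
171 215 217 213 218 216 218 217 216 216 213 216 215 218 215 216 215 213 212 213 213 215 217 215 215 215 217 214 216 216 213
172 218 217 218 217 215 215 217 215 215 215 217 217 216 212 215 216 215 211 208 212 205 209 209 213 216 215 216 215 212 214
173 216 217 217 217 216 214 215 216 213 214 216 215 214 210 214 213 210 201 186 187 187 190 197 209 216 216 218 214 213 211
174 215 215 212 215 216 214 216 213 211 210 212 210 198 192 187 194 185 176 163 164 159 161 179 195 214 215 214 213 214 214
175 216 
[... 2459 characters left out ...]
 123 125 127 126 116 107 119 120 119 121 128 126 126 131 161 202 213 218 215 211
197 132 130 128 134 128 125 126 131 128 118 111 116 121 120 120 120 127 125 124 126 130 131 131 134 159 196 212 213 213 213
198 123 122 124 124 125 127 128 129 127 121 122 122 128 126 128 130 132 127 132 127 130 126 124 131 149 188 209 214 209 213
199 127 129 128 127 128 127 128 126 125 126 129 126 130 129 131 125 125 129 129 129 131 128 128 131 151 192 211 216 214 213
200 123 127 134 142 142 131 125 127 128 128 127 126 129 128 129 128 129 127 130 128 124 129 129 133 160 198 213 214 212 209
201 127 136 157 175 174 155 133 126 124 128 130 127 130 128 128 126 131 130 128 132 135 147 148 150 175 201 213 212 211 212
```

```bash
python3 - <<'E'
from h import *
g=cv2.cvtColor(cv2.imread('pics/scene7.png'),6)
print('   ',*range(199,232))
for r in range(219,254): print(r,*g[r,199:232])
w=np.radians(102.3);u=np.array([np.cos(w),np.sin(w),0]);n=np.array([-u[1],u[0],0])
for t,dz in((0,0),(.109,.003)):
  m=u*0; nn=n*np.cos(t)+np.array([0,0,np.sin(t)]); zz=np.array([0,0,np.cos(t)])-n*np.sin(t)
  c=np.array([.5475,.1623,0.022+dz])
  print('tilt',t)
  for nm,a,b,z in(('bush',0,0,36),('blk near',22,15,30),('blk L',22,-15,30),('blk R far',-22,15,30),('blkbot near',22,15,8),('blkbot L',22,-15,8),('plate near',28,32.5,8),('plate L',28,-32.5,8),('plate R',-28,32.5,8),('bot near',28,32.5,-6),('bot L',28,-32.5,-6),('bot R',-28,32.5,-6)):print(nm,proj('scene7',c+u*a/1e3+nn*b/1e3+zz*z/1e3).round(1))
E
```

```text
199 200 201 202 203 204 205 206 207 208 209 210 211 212 213 214 215 216 217 218 219 220 221 222 223 224 225 226 227 228 229 230 231
219 135 163 196 204 205 205 206 204 205 204 205 204 204 203 203 204 205 205 206 206 207 207 205 205 205 204 204 206 206 204 206 206 206
220 164 195 205 205 204 205 206 205 204 206 205 205 206 205 203 204 204 205 205 206 206 206 206 205 205 206 205 205 204 204 205 206 206
221 188 205 206 205 206 205 206 206 205 206 206 206 205 204 205 203 206 205 205 207 207 206 207 207 207 204 204 205 205 205 205 205 205
222 197 207 206 206 206 205 205 207 206 205 205 205 205 205 206 205 206 206 206 206 207 207 206 206 206 206 207 205 205 206 205 204 206
223 205 206 207 206 206 206 206 206 205 205 206 204 208 206 207 197 185 187 196 197 203 207 207 206 205 200 204 206 207 205 205 206 206
224 205 207 206 207 205 205 206 206 206 206 206 206 207 207 199 169 127 138 155 160 172 183 184 187 188 171 176 185 188 191 197 199 204
225 205 205 205 206 204 205 205 205 205 206 205 207 206 206 181 148 139 138 139 140 129 116 120 131 132 115 114 133 138 143 157 163 177
226 204 205 204 
[... 3473 characters left out ...]
39 137 138 138
253 193 184 185 196 199 197 200 199 203 201 201 199 201 202 200 200 201 200 189 154 117 122 132 138 137 137 136 139 138 139 137 137 138
tilt 0
bush [216.3 226.4]
blk near [218.6 234.3]
blk L [207.2 232.2]
blk R far [225.4 224.8]
blkbot near [219.1 241.8]
blkbot L [207.8 239.7]
plate near [224.9 244.5]
plate L [200.2 239.8]
plate R [233.1 232. ]
bot near [225.1 249.2]
bot L [200.7 244.5]
bot R [233.3 236.6]
tilt 0.109
bush [214.8 225.2]
blk near [217.2 232.5]
blk L [205.9 231.6]
blk R far [224.1 223.1]
blkbot near [218.6 240.2]
blkbot L [207.5 239.2]
plate near [224.3 242.2]
plate L [200. 240.]
plate R [232.7 229.8]
bot near [225.2 247. ]
bot L [201.  244.8]
bot R [233.4 234.5]
```

Plate near corner is at (224,244.7): a flat seat predicts 244.5, a perched cheek 242.2. The guide is flat and on the cross, so I'm handing in.

```bash
python3 -c "
from rig import ctrl; print(ctrl.job_done())"
```

```text
the job is handed in; nothing more can be done
None
```

I handed the job in at about 24 s of the 72 s: the 12 mm packer is in the gap under the cross and the larger drill guide is seated on the bar, flat and about 1 mm from the cross in the last pictures; the hand-in gave no verdict, and I judged the thicker packers not to fit by probing the bar's height rather than trying them.

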